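# Pin the swing arm of the lathe bracket with its guide rod

## Task

Swing the grey hinged arm of the green bracket down until it rests fully closed in its catch. Then take the long steel guide rod out of the wooden stand and thread it, tapered nose down, straight through the arm's bushing and on through the bushing below it. Finish still holding the rod there, still, its nose about midway between the lower bushing and the bracket's foot plate, so that someone else can tighten the clamp screw; leave the other things on the bench where they are.

Things in the scene. Friction and masses are not known exactly. Their poses are not given: they have to be found in the camera images.
- bracket: dark green iron bracket fixed to the bench. Origin: centre of its foot plate's underside, on the bench, straight below both bushings (arm closed). z up, x from catch to hinge, y along the hinge axis. Foot plate 190 (x) by 90 (y), top 10 mm up. Hinge post at x = 52 to 82 mm, 128 mm high. The clamp screw (T-handle 50 mm out on the -y side, 70 mm up) is only for show
- swing_arm (a joint): angle of the grey swing arm, rad: 0 = closed, level, resting in the catch; grows as its free end rises; 1.5 = upright. It stays where it is left (stiff hinge: 0.5 to 2 N at the red tab moves it down). Bar 30 wide, 20 mm thick, reaching 165 mm from the hinge axis, which runs through its mid thickness; closed it points to the bracket's -x, 105 to 125 mm above the bench
- swing_hinge (a point): point on the hinge axis of the swing arm, mid width, 115 mm above the bench; fixed; its axes are the bracket's axes
- swing_tab (a point): middle of the upper face of the red end tab of the swing arm (tab 26 long, 30 wide), 153 mm from the hinge axis, 10 mm above the arm's mid thickness; moves with the arm. When the arm is closed the tab overhangs freely in front of the catch fork, its upper face 125 mm above the bench
- upper_bushing (a point): centre of the brass-lined through bore in the swing arm (17 mm in diameter, 20 mm deep, block 36 by 36 mm), 67 mm from the hinge axis; moves with the arm; z along the bore. Closed: straight above the lower bushing, bore from 105 to 125 mm above the bench
- lower_bushing (a point): centre of the brass-lined lower through bore (17 mm in diameter, 20 mm deep, block 36 by 36 mm, from 60 to 80 mm above the bench), fixed, z up; the foot plate's top is 50 mm below the bore's lower end
- catch (a point): centre of the catch fork, 115 mm above the bench, 60 mm to the bracket's -x; fixed. Fork 22 mm along x, cheeks 34 mm apart inside, 50 mm outside, tops 125 mm above the bench, level with the closed arm's upper face
- stand: wooden block fixed to the bench, 70 (x) by 160 (y) by 55 mm high, origin at the centre of its underside, with two round holes 15.5 mm in diameter and 45 mm deep at y = -45 and +45 mm; the guide rod stands in one, the short dowel in the other
- rod_center (a point): mid-length of the loose steel guide rod: 14 mm in diameter, 160 mm long, about 0.13 to 0.27 kg, two thin black bands near its top; starts upright in one of the stand's holes, its top 170 mm above the bench. z along the rod, up towards its plain top end
- rod_tip (a point): end of the rod's nose, which tapers from 14 to 8 mm over the last 6 mm; 80 mm below rod_center. Starts 10 mm above the bench in the hole
- dowel_center (a point): bystander: mid-length of a loose pale wooden dowel, 14 mm in diameter, 90 mm long, upright in the stand's other hole, its top 100 mm above the bench
- blank_center (a point): bystander: centre of a loose turned wooden blank, 68 mm in diameter, 75 mm high, standing on the bench
- chuck_key_center (a point): bystander: middle of the hub of a loose T-shaped steel chuck key lying flat, cross bar 100 mm (x), shank reaching 88 mm to its +y, 20 mm thick
- gouge_center (a point): bystander: a loose turning gouge lying on the bench, dark wooden handle 28 mm thick reaching 150 mm to -x of this point, steel blade 143 mm to +x
Mind the look-alikes: they are no part of the job. What is meant by the bracket is not purple, and is the smaller of those in its own colour.

How it is judged:
By the outcome, as a careful person would: the job done as asked, in the order asked, and still so for the second after the job is handed in, while the arm keeps its last pose, push and grip.
It also fails if it takes over 72 s, if anything falls off the work surface, if the arm or the gripper's body presses on something with over 40 N, if the wrist force passes 120 N, or if a joint passes its speed limit or range.

## Robot

A 7-joint arm with a two-finger parallel gripper is mounted at the origin on the work surface. World frame = base frame: x ahead of the robot, y to its left, z up, the work surface at z = 0. Lengths are in m, angles in rad, forces in N, time in s.
With the tool pointing down it reaches from about 0.4 to 0.875 m from the base axis. Payload 4.4 kg.
Tool frame: the origin (TCP) lies on the centre line of the jaws, within the pads' length; the fingertips stand 14 mm ahead of it and the grasp point (between the pads) lies 5 mm behind it (ctrl.finger_overhang is the distance from the TCP to the fingertips, in m); y points along the fingers, x is the direction in which the jaws open and shut, and the axes are right-handed (so a half turn about y gives the same grasp; the last joint's range is limited). The gripper opens to 85 mm and grips with 20 to 120 N. Pads are 22 mm wide; open, the fingers measure 114 mm over their backs; the gripper's body (76 mm by 85 mm) begins 54 mm behind the grasp point. The pads swing forward as they close: fully open they stand 13 mm farther back than shut.
Start: joints at [-0.066, 0.628, 0.038, 1.517, -0.027, 0.996, -0.02], TCP at [0.65, 0, 0.245] pointing down, gripper open.
Joint ranges: [-3.06, 3.06], [-0.37, 2.12], [-1.25, 1.32], [0.18, 2.47], [-1.1, 4.24], [0.23, 1.98], [-2.94, 2.94]. Speed limits (rad/s): [2.57, 2.57, 3.14, 3.14, 3.14, 3.14, 3.14].

## Interface

Orientations are given as a unit quaternion [w, x, y, z].
In Python, from cell import ctrl gives the robot as it stands.
- The arm moves only by the tool jog_arm, never from a script. Its argument "plan" is a list of rows, each a list of 7 numbers: the opening in per cent of the stroke, from 0 (shut) to 100 (fully open), then the shift along the world's x, y, z in m, then the turn, a rotation vector about the world's x, y, z in degrees. A call has 1 to 10 rows; each row is the pose to reach, as a shift and turn from the pose commanded when the call began; what a row does not reach only later rows make up. A row lasts 1/10 s, in which the tool goes at most 50 mm and 8.59 degrees, less where a joint would pass 70% of its speed; a pose out of reach is approached as far as the arm can. A call with a gripper value outside its range is refused whole. The fingers move at their own pace and stop on an object; "force" is the grip in N (left out, the last holds). Time passes only in rows, so rows that repeat a pose let the fingers close. It gives the time, the measured TCP pose, the force and the opening at its end, in the units of the state.
- ctrl.get_state(): the state, without advancing time (a new reading comes with each control period).
- ctrl.snapshot(name): name is "scene" or "side" or "wrist"; returns the picture (480x640x3 uint8, red, green, blue); there is no depth.
- ctrl.camera_params(name): a dict with "camera_matrix" (3x3 intrinsics, pixels), "R" (3x3) and "t" (3): a world point X has camera coordinates R X + t. Camera axes: x right, y down, z forward; pixel columns grow to the right and rows downward; lengths in m; the calibration is good to about 2 mm. The wrist camera is an equidistant fisheye: a pixel r from the principal point sees the ray r / f radians off the axis. A picture is of the moment at which its call begins: read the wrist's pose just before it. camera_params takes no time and is no camera call; for the wrist camera it gives the pose at the moment of the call.
- ctrl.job_done(): hands the job in, once; it reports no verdict.
The state is a dict: "clock": time; "q": joint angles; "joint_velocities": joint speeds; "joint_efforts": joint torques, N m; "position": TCP position; "tcp_rot": TCP orientation; "force": force on the tool from outside, world axes, zero at the start; "wrist_torque": the same for the moment, N m; "opening": opening from 0.0 (shut) to 1.0 (fully open).
Only numpy, scipy, OpenCV 4.12 (cv2) and the standard library are available. Lean on these libraries where they do the work, as an engineer would, in place of code of your own. Each camera call takes 0.05 s, during which the arm holds its last target.

## Working session

There is one attempt and no reset: what is moved stays moved. The work goes in short steps, Python scripts to look and compute and a tool call to move; the robot and the scene stay as the last step left them, time stands still between calls to the robot, and variables do not carry over. Pictures are saved under pics/ and viewed, and the job is handed in when it is done.

Besides the shell and the picture viewer there is one more tool, called as name([rows], argument=value, ...), one row to a line, values as JSON. jog_arm: Moves the arm, as the interface text tells. Its arguments: {"type":"object","properties":{"plan":{"type":"array"},"force":{"type":"number"}},"required":["plan"]}

```bash
ls; mkdir -p pics
python3 - <<'E'
from cell import ctrl
import cv2,numpy as np
for n in ["scene","side","wrist"]:
    p=ctrl.camera_params(n); print(n,np.round(p["camera_matrix"],1).tolist(),np.round(p["R"],4).tolist(),np.round(p["t"],4).tolist())
    im=ctrl.snapshot(n); cv2.imwrite(f"pics/{n}0.png",im[:,:,::-1])
s=ctrl.get_state();print(s)
E
```

```text
pics
scene [[588.4, 0.0, 315.0], [0.0, 588.4, 248.4], [0.0, 0.0, 1.0]] [[-0.6912, 0.7226, 0.0051], [0.6077, 0.585, -0.5371], [-0.3911, -0.3682, -0.8435]] [0.432, -0.2035, 1.3182]
side [[480.2, 0.0, 315.1], [0.0, 480.2, 238.8], [0.0, 0.0, 1.0]] [[-0.96, -0.28, -0.0021], [-0.1467, 0.5092, -0.8481], [0.2386, -0.8138, -0.5299]] [0.4749, 0.2196, 0.78]
wrist [[371.6, 0.0, 326.2], [0.0, 371.6, 244.5], [0.0, 0.0, 1.0]] [[1.0, -0.0008, -0.0009], [-0.0005, -0.9446, 0.3282], [-0.0011, -0.3282, -0.9446]] [-0.6489, -0.0424, 0.381]
{'clock': 0.15, 'q': array([-0.06581306,  0.62917008,  0.03845209,  1.51809817, -0.02699128,
        0.99629652, -0.01999131]), 'joint_velocities': array([-0.00026054, -0.002055  ,  0.001619  , -0.00370472, -0.00040103,
       -0.00060222, -0.00042579]), 'joint_efforts': array([ 2.19518879e-03, -5.63800478e+01,  1.22790758e+00, -1.93650573e+01,
        1.11919764e-02,  7.40401709e-03, -1.44664841e-05]), 'position': array([6.49564795e-01, 3.75484683e-05, 2.44589629e-01]), 'tcp_rot': array([-7.07100426e-01,  7.07112762e-01, -5.05441894e-04, -5.22702066e-04]), 'force': array([ 0.20099575, -0.63635743,  0.40413931]), 'wrist_torque': array([-0.01774026,  0.07088706, -0.0039508 ]), 'opening': 1.001247221611289}
```

View pics/scene0.png

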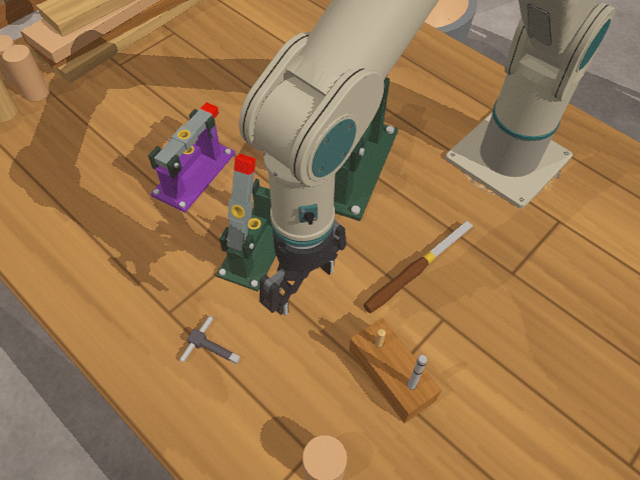

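View pics/side0.png

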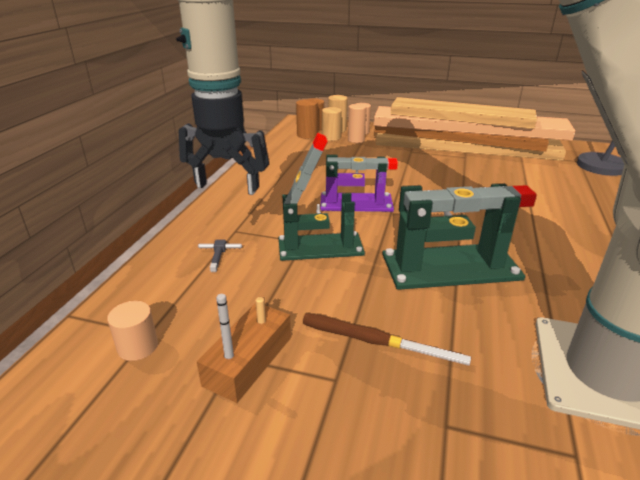

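View pics/wrist0.png

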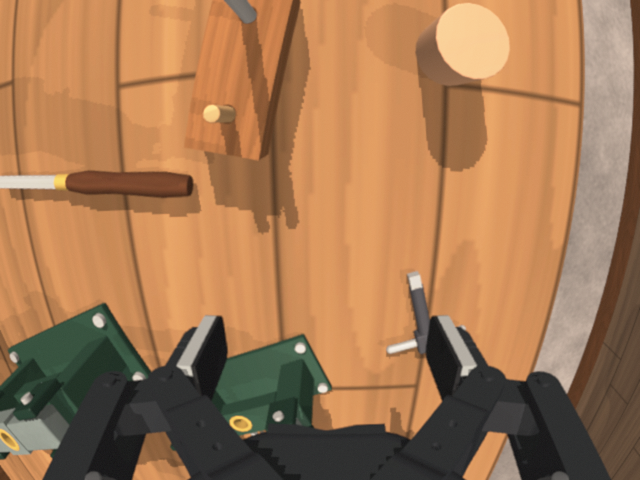

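Candidates, scene image: the small green bracket with its arm raised (245,220), a bigger green one (370,150), already closed, and a purple one (190,160). The small green one matches the description. For the rod, the grey upright with bands is at (418,372) and the pale dowel at (381,338). Close crops next.

Run:
```python
import cv2
a=cv2.imread("pics/scene0.png")[140:300,190:300]; b=cv2.imread("pics/side0.png")[120:270,260:400]
a=cv2.resize(a,None,fx=3.6,fy=3.6,interpolation=cv2.INTER_CUBIC);b=cv2.resize(b,None,fx=5,fy=5,interpolation=cv2.INTER_CUBIC)
cv2.imwrite("pics/c1.png",a);cv2.imwrite("pics/c2.png",b[:600])
b=cv2.imread("pics/side0.png")[280:400,190:310];b=cv2.resize(b,None,fx=5,fy=5,interpolation=cv2.INTER_CUBIC);cv2.imwrite("pics/c3.png",b)
```

```text
(no output)
```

View pics/c1.png

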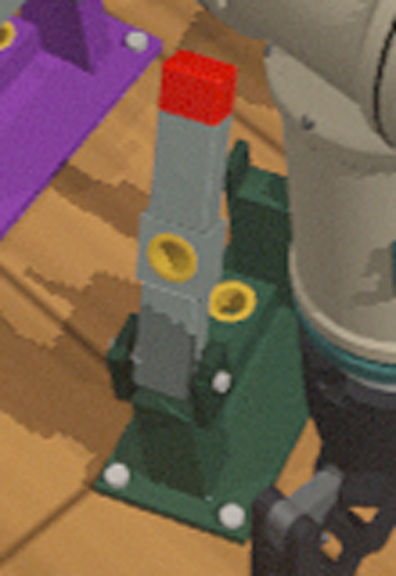

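View pics/c2.png

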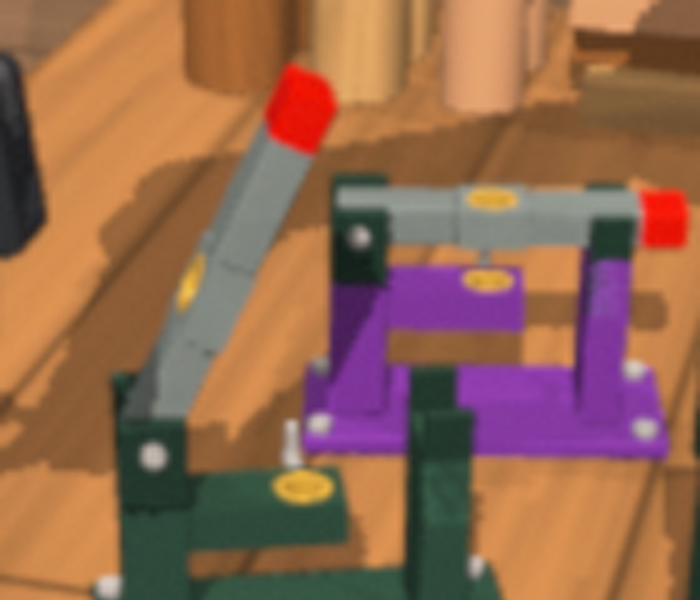

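View pics/c3.png

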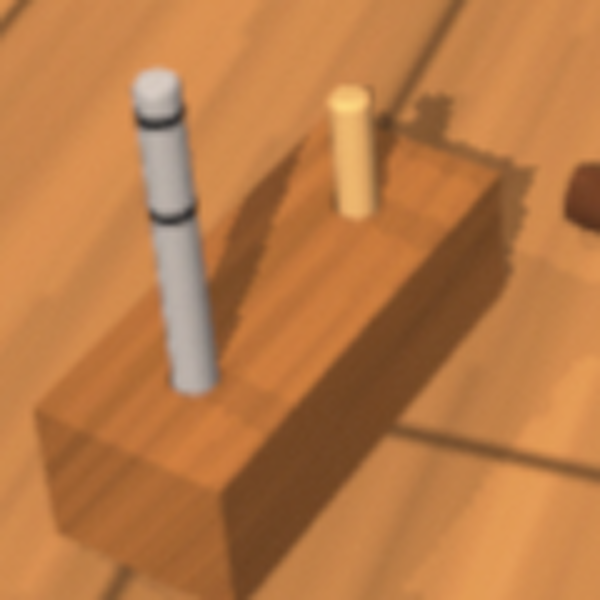

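The crops confirm the choice. The small green bracket has its arm raised, with the hinge at the lower left in the scene view and the red tab at scene (245,165) / side (320,142). The lower bushing rim is at scene (254,223) / side (321,217). The rod with two black bands has its top at scene (422,358) / side (222,297).

```bash
cat > h.py <<'E'
from cell import ctrl
import cv2,numpy as np
P={}
def cam(n):
    return ctrl.camera_params(n)
def ray(n,u,v,p=None):
    p=p or cam(n);K=p["camera_matrix"];R=np.array(p["R"]);t=np.array(p["t"])
    x=(u-K[0][2])/K[0][0];y=(v-K[1][2])/K[1][1]
    if n=="wrist":
        r=np.hypot(x,y);s=np.sin(r)/r if r>1e-9 else 1;d=np.array([x*s,y*s,np.cos(r)])
    else: d=np.array([x,y,1.])
    d=R.T@d;return -R.T@t,d/np.linalg.norm(d)
def onz(n,u,v,z,p=None):
    o,d=ray(n,u,v,p);return o+d*(z-o[2])/d[2]
def tri(*rs):
    A=0;b=0
    for o,d in rs:
        M=np.eye(3)-np.outer(d,d);A=A+M;b=b+M@o
    X=np.linalg.solve(A,b);return X,[np.linalg.norm((np.eye(3)-np.outer(d,d))@(X-o)) for o,d in rs]
def proj(n,X,p=None):
    p=p or cam(n);K=np.array(p["camera_matrix"]);c=np.array(p["R"])@X+np.array(p["t"])
    if n=="wrist":
        r=np.hypot(c[0],c[1]);th=np.arctan2(r,c[2]);q=c[:2]/r*th
    else:q=c[:2]/c[2]
    return q*K[0,0]+K[:2,2]
E
python3 - <<'E'
from h import *
np.set_printoptions(precision=4,suppress=True)
def c1(u,v):return (u+.5)/3.6-.5+190,(v+.5)/3.6-.5+140
def c2(u,v):return (u+.5)/5-.5+260,(v+.5)/5-.5+120
def c3(u,v):return (u+.5)/5-.5+190,(v+.5)/5-.5+280
print("lowb",onz("scene",*c1(232,301),.08),onz("side",*c2(304,487),.08),tri(ray("scene",*c1(232,301)),ray("side",*c2(304,487))))
print("wristbush",onz("wrist",241,423,.08))
print("rod",onz("scene",422,357,.17),onz("side",*c3(157,78),.17),tri(ray("scene",422,357),ray("side",*c3(157,78))))
print("rodbase", onz("side",*c3(195,385),.055),onz("scene",413,384.5,.055))
print("dowel",onz("side",*c3(350,97),.1),onz("scene",381,331,.1),onz("wrist",211,114,.1))
print("scene bolts",onz("scene",*c1(117,475),.012),onz("scene",*c1(231,515),.012))
for b in [(281,252),(362,251),(355,232),(283,233)]: print("sidebolt",onz("side",*b,.012))
for b in [(301,348),(322,388)]: print("wristbolt",onz("wrist",*b,.012))
# plate corners wrist
for b in [(306,336),(329,389)]: print("wristcorner",onz("wrist",*b,.01))
print("pin",tri(ray("scene",*c1(221,381)),ray("side",*c2(153,457))))
print("blank",onz("wrist",472,41,.075))
a=cv2.imread("pics/side0.png")[225:270,270:375];cv2.imwrite("pics/c4.png",cv2.resize(a,None,fx=7,fy=7,interpolation=cv2.INTER_CUBIC))
a=cv2.imread("pics/wrist0.png")[320:480,190:340];cv2.imwrite("pics/c5.png",cv2.resize(a,None,fx=4,fy=3.7,interpolation=cv2.INTER_CUBIC))
E
```

```text
lowb [ 0.5506 -0.2325  0.08  ] [ 0.5507 -0.234   0.08  ] (array([ 0.5505, -0.2324,  0.0806]), [np.float64(0.000371152819011934), np.float64(0.0003711528190119434)])
wristbush [ 0.5523 -0.2317  0.08  ]
rod [0.5811 0.1786 0.17  ] [0.5823 0.1774 0.17  ] (array([0.5816, 0.1787, 0.1712]), [np.float64(5.313969183403226e-06), np.float64(5.313969183450724e-06)])
rodbase [0.5799 0.1837 0.055 ] [0.5804 0.1821 0.055 ]
dowel [0.5627 0.0911 0.1   ] [0.5621 0.0911 0.1   ] [0.5636 0.0923 0.1   ]
scene bolts [ 0.6432 -0.2323  0.012 ] [ 0.6175 -0.17    0.012 ]
sidebolt [ 0.6243 -0.1742  0.012 ]
sidebolt [ 0.4526 -0.2278  0.012 ]
sidebolt [ 0.4849 -0.3034  0.012 ]
sidebolt [ 0.6471 -0.2519  0.012 ]
wristbolt [ 0.6193 -0.1698  0.012 ]
wristbolt [ 0.6436 -0.2327  0.012 ]
wristcorner [ 0.6255 -0.154   0.01  ]
wristcorner [ 0.6524 -0.2362  0.01  ]
pin (array([ 0.6021, -0.1812,  0.1149]), [np.float64(0.00016922009509168177), np.float64(0.00016922009509169765)])
blank [0.769  0.1577 0.075 ]
```

View pics/c4.png

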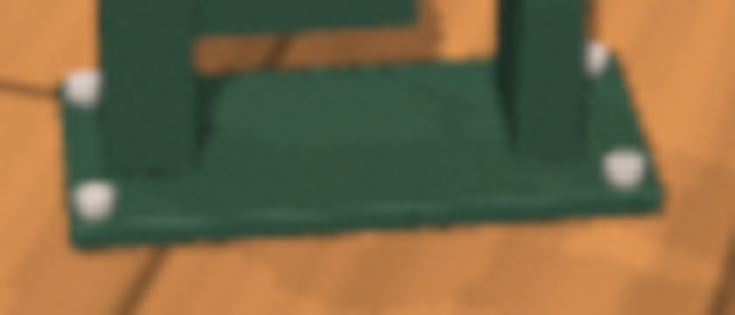

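View pics/c5.png

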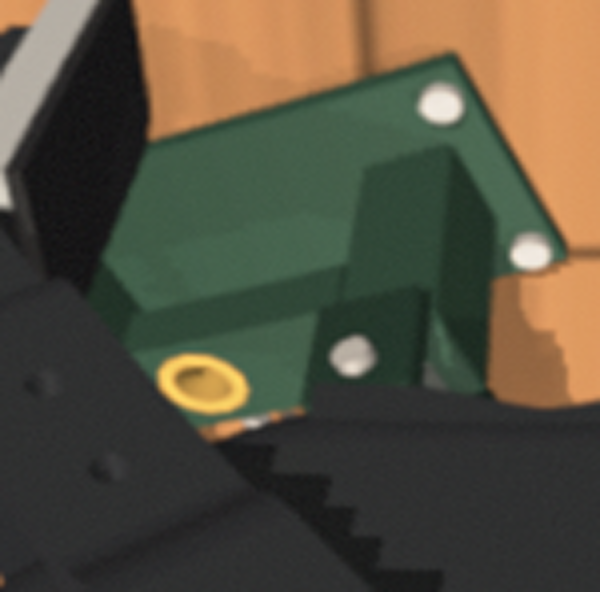

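Run:
```python
from h import *
np.set_printoptions(precision=4,suppress=True)
L=np.array([.5510,-.2325])
def redc(n,x0,x1,y0,y1):
    im=cv2.imread(f"pics/{n}0.png").astype(int);m=np.zeros(im.shape[:2],bool)
    m[y0:y1,x0:x1]=True;m&=(im[:,:,2]>150)&(im[:,:,1]<70)&(im[:,:,0]<70)
    ys,xs=np.nonzero(m);return xs.mean(),ys.mean()
a=redc("scene",230,260,150,180);b=redc("side",305,332,130,155);print(a,b)
X,e=tri(ray("scene",*a),ray("side",*b));print("tab",X,e)
X2=X
def c4(u,v):return (u+.5)/7-.5+270,(v+.5)/7-.5+225
p,q=onz("side",*c4(75,215),.01),onz("side",*c4(655,190),.01);print(p,q,np.degrees(np.arctan2(*(p-q)[[1,0]])),np.linalg.norm(p-q))
p,q=onz("side",*c4(95,200),.014),onz("side",*c4(625,168),.014);print(p,q,np.degrees(np.arctan2(*(p-q)[[1,0]])),np.linalg.norm(p-q))
def c1(u,v):return (u+.5)/3.6-.5+190,(v+.5)/3.6-.5+140
p,q=onz("scene",*c1(117,472),.014),onz("scene",*c1(231,513),.014);d=q-p;print(d,np.degrees(np.arctan2(-d[0],d[1])))
for yaw in (17,18,19,20,21,22):
    y=np.radians(yaw);ex=np.array([np.cos(y),np.sin(y)]);ey=np.array([-ex[1],ex[0]])
    D=X[:2]-L;bx,by=D@ex-.067,D@ey;print(yaw,"rel hinge",bx,by,X[2]-.115,"ang",np.arctan2(X[2]-.115,-bx),np.hypot(bx,X[2]-.115))
```

```text
(np.float64(244.50564971751413), np.float64(163.84745762711864)) (np.float64(319.5762711864407), np.float64(141.4632768361582))
tab [ 0.5528 -0.2322  0.2546] [np.float64(0.0003671855641421571), np.float64(0.00036718556414219825)]
[ 0.6225 -0.1642  0.01  ] [ 0.4501 -0.2287  0.01  ] 20.511760972937985 0.18399671285724095
[ 0.6171 -0.1684  0.014 ] [ 0.4608 -0.2325  0.014 ] 22.325159446876235 0.1689371020339039
[-0.0253  0.0627  0.    ] 21.949560012077832
17 rel hinge -0.06516008971714073 -0.00021263586050431952 0.1395895805019149 ang 1.1340616038131865 0.1540489801220586
18 rel hinge -0.06516408095184928 -0.0002447143370974371 0.1395895805019149 ang 1.1340381270696644 0.15405066838868225
19 rel hinge -0.06516863142528484 -0.0002767182713328739 0.1395895805019149 ang 1.1340113614695613 0.15405259331327467
20 rel hinge -0.06517373975132912 -0.0003086379145022325 0.1395895805019149 ang 1.1339813154122342 0.1540547543501159
21 rel hinge -0.06517940437393653 -0.00034046354357299125 0.1395895805019149 ang 1.133947998325775 0.15405715088642175
22 rel hinge -0.06518562356760815 -0.0003721854641502332 0.1395895805019149 ang 1.1339114206638055 0.15405978224247394
```

Measured: lower bushing (0.551, -0.2325), bracket yaw about 21°, arm angle about 1.13 rad. Next I shut the fingers, turn the jaws across the arm, and go to the hinge side of the tab.

jog_arm([
  [0, 0, -0.02, 0.04, 0, 0, -8.5],
  [0, 0, -0.03, 0.05, 0, 0, -17],
  [0, 0, -0.05, 0.05, 0, 0, -25.5],
  [0, 0, -0.07, 0.05, 0, 0, -34],
  [0, 0, -0.09, 0.05, 0, 0, -42.5],
  [0, -0.01, -0.11, 0.05, 0, 0, -51],
  [0, -0.02, -0.14, 0.05, 0, 0, -59.5],
  [0, -0.03, -0.17, 0.05, 0, 0, -68],
  [0, -0.05, -0.2135, 0.045, 0, 0, -69],
  [0, -0.05, -0.2135, 0.04, 0, 0, -69],
], force=30)

```text
clock: 1.15
position: [0.5957, -0.2224, 0.2856]
tcp_rot: [-0.578, 0.583, -0.403, 0.404]
force: [-0.1, -0.3, 0.6]
opening: -0.005
```

Run:
```python
from h import *
np.set_printoptions(precision=4,suppress=True)
s=ctrl.get_state();print(s["clock"],s["position"],s["opening"],s["force"],ctrl.finger_overhang)
cv2.imwrite("pics/side1.png",ctrl.snapshot("side")[:,:,::-1])
im=cv2.imread("pics/side1.png")[60:280,230:410];cv2.imwrite("pics/s1.png",cv2.resize(im,None,fx=2.7,fy=2.7))
# path
h=np.array([.6135,-.2085]);y=np.radians(21);ex=np.array([np.cos(y),np.sin(y)]);st=np.array([.600,-.2135,.285])
for th in (1.25,1.13,1.0,.85,.7,.55,.4,.28,.16,.06,0,-.03):
    d=.158+.006*(1-max(th,0)/1.13)
    cx=-d*np.cos(th)+.010*np.sin(th)+.011;z=.115+d*np.sin(th)+.010*np.cos(th)+.014
    w=np.r_[h+ex*cx,z];print(th,w,w-st)
```

```text
1.15 [ 0.5957 -0.2224  0.2856] -0.005269864334326723 [-0.0886 -0.2696  0.5789] 0.014
1.25 [ 0.5863 -0.2189  0.2815] [-0.0137 -0.0054 -0.0035]
1.13 [ 0.5693 -0.2255  0.2762] [-0.0307 -0.012  -0.0088]
1.0 [ 0.5516 -0.2323  0.2679] [-0.0484 -0.0188 -0.0171]
0.85 [ 0.5325 -0.2396  0.2554] [-0.0675 -0.0261 -0.0296]
0.7 [ 0.5153 -0.2462  0.2399] [-0.0847 -0.0327 -0.0451]
0.55 [ 0.5004 -0.2519  0.2217] [-0.0996 -0.0384 -0.0633]
0.4 [ 0.4882 -0.2566  0.2012] [-0.1118 -0.0431 -0.0838]
0.28 [ 0.4805 -0.2595  0.1835] [-0.1195 -0.046  -0.1015]
0.16 [ 0.4749 -0.2617  0.1649] [-0.1251 -0.0482 -0.1201]
0.06 [ 0.4718 -0.2629  0.1488] [-0.1282 -0.0494 -0.1362]
0 [ 0.4707 -0.2633  0.139 ] [-0.1293 -0.0498 -0.146 ]
-0.03 [ 0.4705 -0.2634  0.1341] [-0.1295 -0.0499 -0.1509]
```

View pics/s1.png

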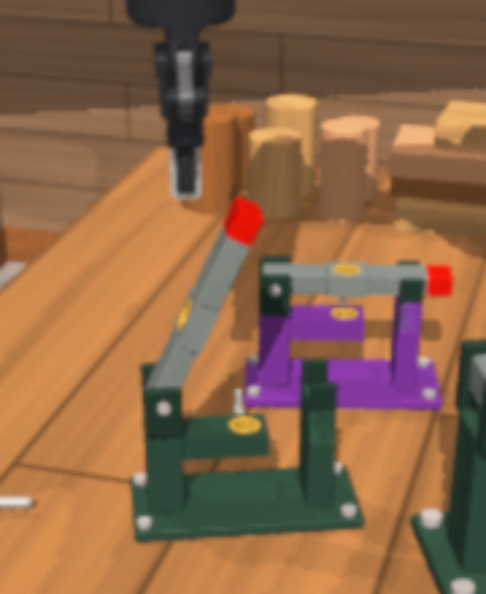

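The picture shows the shut fingertips on the hinge side of the red tab and level with it, clear of the arm. Pushing along the arc.

jog_arm([
  [0, -0.01, -0.004, -0.003, 0, 0, 0],
  [0, -0.022, -0.009, -0.006, 0, 0, 0],
  [0, -0.031, -0.012, -0.009, 0, 0, 0],
  [0, -0.04, -0.0155, -0.013, 0, 0, 0],
  [0, -0.048, -0.019, -0.017, 0, 0, 0],
  [0, -0.058, -0.0225, -0.023, 0, 0, 0],
  [0, -0.0675, -0.026, -0.03, 0, 0, 0],
  [0, -0.076, -0.0295, -0.037, 0, 0, 0],
  [0, -0.085, -0.033, -0.045, 0, 0, 0],
  [0, -0.092, -0.0355, -0.054, 0, 0, 0],
])

```text
clock: 2.2
position: [0.5069, -0.2497, 0.2307]
tcp_rot: [-0.582, 0.583, -0.401, 0.401]
force: [0.1, -1.1, 0.7]
opening: 0.0
```

Run:
```python
from h import *
cv2.imwrite("pics/side2.png",ctrl.snapshot("side")[:,:,::-1])
im=cv2.imread("pics/side2.png")[60:280,230:410];cv2.imwrite("pics/s2.png",cv2.resize(im,None,fx=2.7,fy=2.7))
```

```text
(no output)
```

View pics/s2.png

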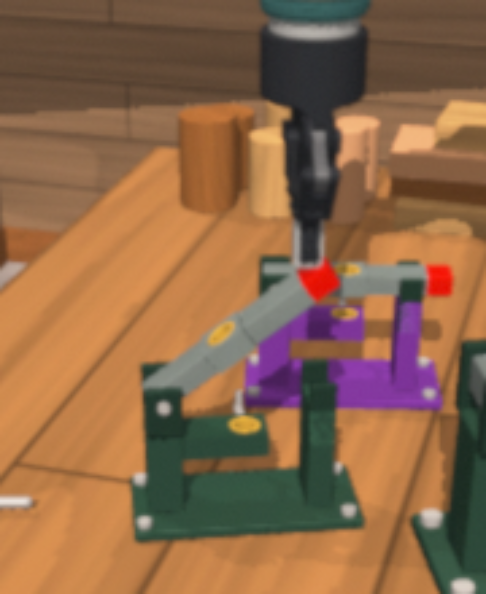

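The fingertip is on the tab and the arm has swung down to about 0.6 rad. Continuing to the catch.

jog_arm([
  [0, -0.008, -0.003, -0.01, 0, 0, 0],
  [0, -0.015, -0.0055, -0.021, 0, 0, 0],
  [0, -0.02, -0.0075, -0.031, 0, 0, 0],
  [0, -0.025, -0.0095, -0.042, 0, 0, 0],
  [0, -0.029, -0.011, -0.053, 0, 0, 0],
  [0, -0.032, -0.012, -0.064, 0, 0, 0],
  [0, -0.0345, -0.0135, -0.074, 0, 0, 0],
  [0, -0.036, -0.014, -0.083, 0, 0, 0],
  [0, -0.0375, -0.0143, -0.09, 0, 0, 0],
  [0, -0.0375, -0.0143, -0.093, 0, 0, 0],
])

```text
clock: 3.25
position: [0.4699, -0.2633, 0.1386]
tcp_rot: [0.583, -0.583, 0.401, -0.4]
force: [-5.6, 3.1, 29.7]
opening: 0.006
```

jog_arm([
  [0, 0, 0, -0.001, 0, 0, 0],
  [0, 0, 0, -0.002, 0, 0, 0],
  [0, 0, 0, -0.002, 0, 0, 0],
])

```text
clock: 3.55
position: [0.4699, -0.2633, 0.1387]
tcp_rot: [0.583, -0.582, 0.401, -0.401]
force: [-6.0, 3.4, 25.1]
opening: -0.003
```

Run:
```python
from h import *
cv2.imwrite("pics/side3.png",ctrl.snapshot("side")[:,:,::-1])
im=cv2.imread("pics/side3.png")[60:280,230:410];cv2.imwrite("pics/s3.png",cv2.resize(im,None,fx=2.7,fy=2.7))
```

```text
(no output)
```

View pics/s3.png

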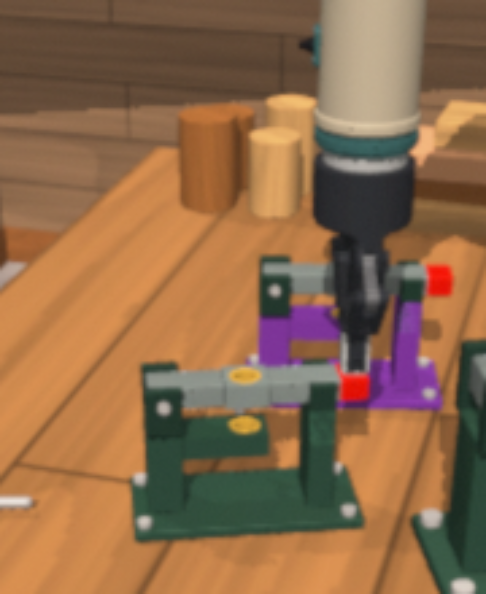

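The arm is down: fingertip 0.125 m high, a 25–30 N stop force, and the side view shows the bar level in the fork. Backing off and measuring the bushings.

jog_arm([
  [0, 0, 0, 0.03, 0, 0, 0],
  [0, 0, 0, 0.07, 0, 0, 0],
  [30, 0.03, 0.05, 0.11, 0, 0, 0],
  [60, 0.06, 0.1, 0.15, 0, 0, 0],
  [60, 0.08, 0.14, 0.16, 0, 0, 0],
  [60, 0.08, 0.14, 0.16, 0, 0, 0],
  [60, 0.08, 0.14, 0.16, 0, 0, 0],
])

```text
clock: 4.3
position: [0.5543, -0.1171, 0.2979]
tcp_rot: [0.587, -0.583, 0.397, -0.399]
force: [-0.8, -0.2, -0.9]
opening: 0.602
```

Run:
```python
from h import *
import json
for n in ["scene","side","wrist"]:
    p=cam(n);json.dump({k:np.array(v).tolist() for k,v in p.items()},open(f"pics/{n}4.json","w"))
    cv2.imwrite(f"pics/{n}4.png",ctrl.snapshot(n)[:,:,::-1])
a=cv2.imread("pics/scene4.png")[140:300,190:300];cv2.imwrite("pics/a4.png",cv2.resize(a,None,fx=3.6,fy=3.6,interpolation=cv2.INTER_CUBIC))
```

```text
(no output)
```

View pics/a4.png

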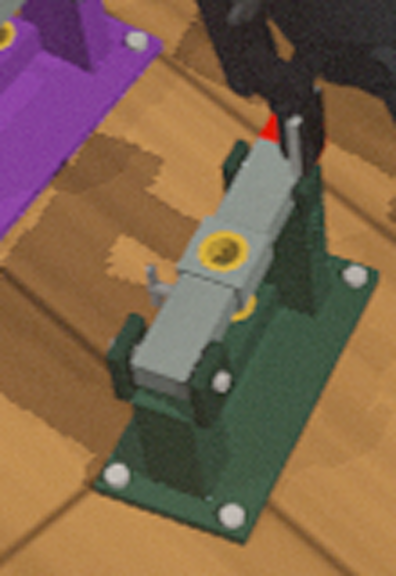

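View pics/wrist4.png

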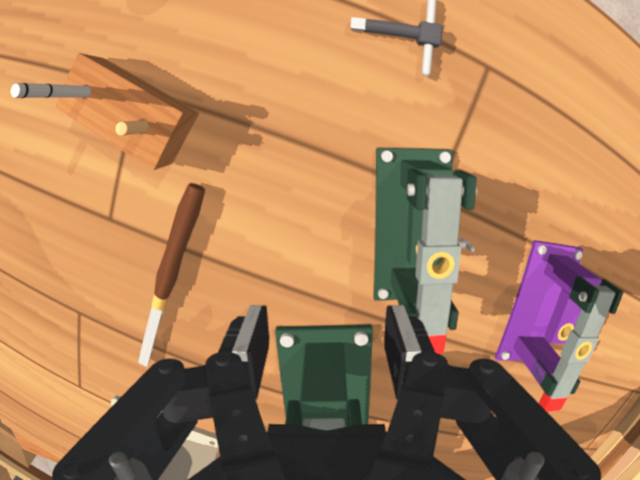

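View pics/side4.png

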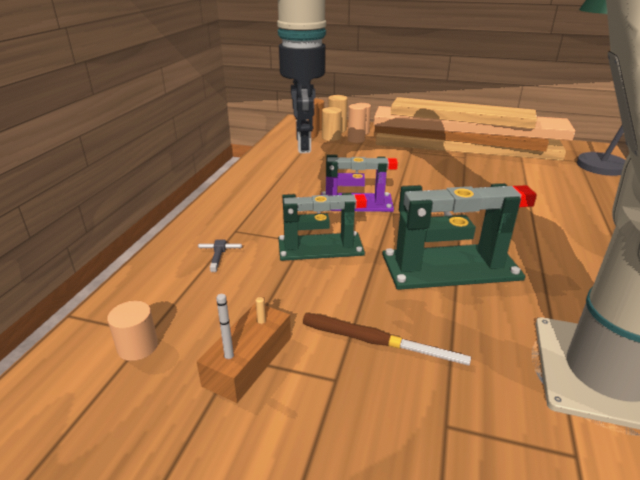

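All pictures agree: arm level and closed, upper bushing at wrist (440,264), scene about (251,209), side (321,201). I'll get centres from yellow masks and the rod axis from row centres.

Run:
```python
from h import *
import json
np.set_printoptions(precision=4,suppress=True)
def yel(n,x0,x1,y0,y1):
    im=cv2.imread(f"pics/{n}4.png")[y0:y1,x0:x1];hs=cv2.cvtColor(im,cv2.COLOR_BGR2HSV)
    m=cv2.inRange(hs,(20,140,60),(34,255,255))
    cs,_=cv2.findContours(m,cv2.RETR_EXTERNAL,cv2.CHAIN_APPROX_NONE);out=[]
    for c in cs:
        if len(c)>8:
            e=cv2.fitEllipse(c);out.append((e[0][0]+x0,e[0][1]+y0,e[1]))
    return out
for n,r in [("scene",(235,275,195,235)),("side",(305,340,190,228)),("wrist",(420,465,240,290))]:
    p=json.load(open(f"pics/{n}4.json"))
    for u,v,ax in yel(n,*r): print(n,u,v,ax,"z.125",onz(n,u,v,.125,p),"z.08",onz(n,u,v,.08,p))
# rod: grey pixels per row
for n,(x0,x1,y0,y1) in [("scene",(400,436,350,392)),("side",(210,240,290,360))]:
    im=cv2.imread(f"pics/{n}4.png")[y0:y1,x0:x1];hs=cv2.cvtColor(im,cv2.COLOR_BGR2HSV)
    m=(hs[:,:,1]<60).astype(np.uint8)
    k,lab,st,_=cv2.connectedComponentsWithStats(m);i=1+np.argmax(st[1:,4]);m=lab==i
    ys=np.nonzero(m.sum(1)>2)[0];pts=[(np.mean(np.nonzero(m[y])[0])+x0,y+y0) for y in ys]
    print(n,st[i],pts[::6],pts[-1],[int(m[y].sum()) for y in ys])
```

```text
scene 257.67320823669434 225.18457412719727 (3.156531810760498, 7.0800933837890625) z.125 [ 0.5679 -0.199   0.125 ] z.08 [ 0.5489 -0.2243  0.08  ]
scene 251.517183303833 209.19960021972656 (9.979513168334961, 12.705803871154785) z.125 [ 0.5512 -0.2333  0.125 ] z.08 [ 0.5314 -0.2603  0.08  ]
side 320.20025157928467 216.84929656982422 (5.953246593475342, 10.696453094482422) z.125 [ 0.5297 -0.1576  0.125 ] z.08 [ 0.5513 -0.2346  0.08  ]
side 320.428786277771 198.5029420852661 (3.3133723735809326, 10.664863586425781) z.125 [ 0.5511 -0.2353  0.125 ] z.08 [ 0.5747 -0.3197  0.08  ]
wrist 440.2550411224365 264.8645305633545 (18.941808700561523, 21.620433807373047) z.125 [ 0.5512 -0.2326  0.125 ] z.08 [ 0.5395 -0.2537  0.08  ]
scene [  8   5  19  34 282] [(np.float64(422.5), np.int64(355)), (np.float64(421.5), np.int64(361)), (np.float64(419.0), np.int64(367)), (np.float64(416.0), np.int64(373)), (np.float64(414.0), np.int64(379)), (np.float64(411.5), np.int64(385))] (np.float64(412.0), np.int64(388)) [4, 7, 8, 9, 9, 9, 10, 10, 9, 7, 6, 10, 9, 10, 9, 9, 8, 8, 8, 8, 8, 9, 8, 9, 9, 8, 9, 9, 9, 9, 8, 8, 7, 5]
side [  7   4  16  64 530] [(np.float64(221.0), np.int64(294)), (np.float64(221.0), np.int64(300)), (np.float64(222.0), np.int64(306)), (np.float64(222.5), np.int64(312)), (np.float64(223.5), np.int64(318)), (np.float64(224.5), np.int64(324)), (np.float64(225.5), np.int64(330)), (np.float64(226.0), np.int64(336)), (np.float64(227.0), np.int64(342)), (np.float64(227.5), np.int64(348)), (np.float64(228.5), np.int64(354))] (np.float64(228.0), np.int64(357)) [3, 7, 9, 9, 9, 9, 9, 9, 9, 8, 8, 9, 9, 9, 9, 8, 8, 8, 8, 9, 9, 9, 8, 8, 8, 9, 9, 8, 8, 8, 8, 8, 8, 8, 9, 9, 8, 8, 8, 8, 8, 8, 9, 8, 8, 8, 8, 9, 9, 9, 8, 8, 8, 8, 8, 9, 9, 9, 8, 8, 8, 8, 8, 7]
```

Run:
```python
from h import *
from scipy.optimize import least_squares
np.set_printoptions(precision=4,suppress=True)
P={};L={}
for n,(x0,x1,y0,y1) in [("scene",(400,436,350,392)),("side",(210,240,290,360))]:
    im=cv2.imread(f"pics/{n}4.png")[y0:y1,x0:x1];hs=cv2.cvtColor(im,cv2.COLOR_BGR2HSV)
    m=(hs[:,:,1]<60).astype(np.uint8)
    k,lab,st,_=cv2.connectedComponentsWithStats(m);i=1+np.argmax(st[1:,4]);m=lab==i
    ys=np.nonzero(m.sum(1)>5)[0][4:-5];pts=np.array([(np.mean(np.nonzero(m[y])[0])+x0,y+y0) for y in ys],np.float32)
    vx,vy,cx,cy=cv2.fitLine(pts,cv2.DIST_L2,0,.01,.01).ravel();L[n]=(np.array([-vy,vx]),np.array([cx,cy]));P[n]=cam(n)
# rod axis = intersection of the two viewing planes
pl={}
for n in L:
    nn,c=L[n];d=np.array([nn[1],-nn[0]]);o,r1=ray(n,*(c-20*d),P[n]);o,r2=ray(n,*(c+20*d),P[n]);N=np.cross(r1,r2);N/=np.linalg.norm(N);pl[n]=(N,N@o)
for z in (.055,.14,.17):
    A=np.array([pl[n][0][:2] for n in pl]);b=[pl[n][1]-pl[n][0][2]*z for n in pl];print(z,np.linalg.solve(A,b))
print(proj("scene",np.array([.581,.18,.17])),proj("side",np.array([.581,.18,.17])))
```

```text
0.055 [0.5813 0.1801]
0.14 [0.5815 0.1804]
0.17 [0.5816 0.1805]
[422.7884 357.5866] [221.0652 296.4669]
```

The rod is upright at (0.5815, 0.1803). Moving above it.

jog_arm([
  [60, 0.005, 0.04, 0, 0, 0, 0],
  [60, 0.01, 0.085, 0, 0, 0, 0],
  [60, 0.015, 0.13, 0, 0, 0, 0],
  [60, 0.02, 0.175, 0, 0, 0, 0],
  [60, 0.025, 0.22, 0, 0, 0, 0],
  [60, 0.031, 0.26, -0.01, 0, 0, 0],
  [60, 0.031, 0.29, -0.02, 0, 0, 0],
  [60, 0.031, 0.3036, -0.03, 0, 0, 0],
  [60, 0.031, 0.3036, -0.036, 0, 0, 0],
  [60, 0.031, 0.3036, -0.036, 0, 0, 0],
])

```text
clock: 5.45
position: [0.5811, 0.1771, 0.2591]
tcp_rot: [-0.581, 0.583, -0.401, 0.401]
force: [0.4, -0.6, 0.2]
opening: 0.596
```

jog_arm([
  [60, 0, 0, 0, 0, 0, 0],
  [60, 0, 0, 0, 0, 0, 0],
  [60, 0, 0, 0, 0, 0, 0],
])

```text
clock: 5.75
position: [0.582, 0.179, 0.261]
tcp_rot: [0.583, -0.582, 0.401, -0.401]
force: [-0.5, 0.1, 0.3]
opening: 0.6
```

Run:
```python
from h import *
from scipy.spatial.transform import Rotation as Ro
np.set_printoptions(precision=4,suppress=True)
s=ctrl.get_state();print(s["position"],s["tcp_rot"]);q=s["tcp_rot"];print(Ro.from_quat(np.r_[q[1:],q[0]]).as_matrix())
cv2.imwrite("pics/wrist5.png",ctrl.snapshot("wrist")[:,:,::-1])
```

```text
[0.582 0.179 0.261] [ 0.5826 -0.5821  0.4008 -0.4014]
[[ 0.3565  0.0011  0.9343]
 [-0.9343  0.0001  0.3565]
 [ 0.0003 -1.      0.0011]]
```

View pics/wrist5.png

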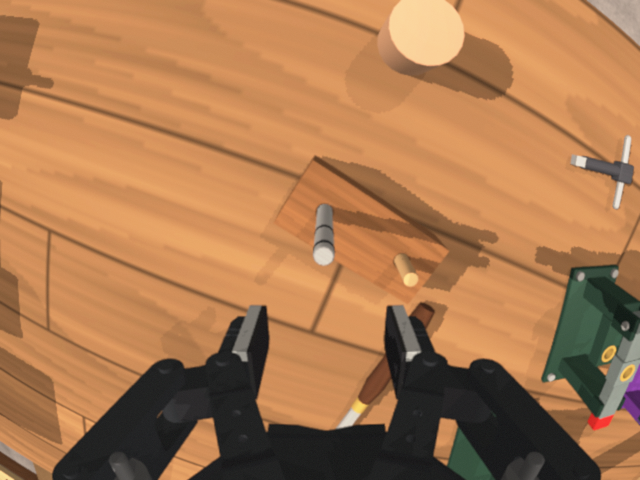

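The wrist view shows the rod's top at (323,257), centred between the pads (columns 268–386, middle 327). Descending.

jog_arm([
  [60, 0, 0.001, -0.02, 0, 0, 0],
  [60, 0, 0.001, -0.04, 0, 0, 0],
  [60, 0, 0.001, -0.06, 0, 0, 0],
  [60, 0, 0.001, -0.08, 0, 0, 0],
  [60, 0, 0.001, -0.1, 0, 0, 0],
  [60, 0, 0.001, -0.115, 0, 0, 0],
  [60, 0, 0.001, -0.125, 0, 0, 0],
  [60, 0, 0.001, -0.125, 0, 0, 0],
  [60, 0, 0.001, -0.125, 0, 0, 0],
])

```text
clock: 6.7
position: [0.582, 0.1813, 0.1358]
tcp_rot: [0.583, -0.582, 0.4, -0.401]
force: [0.2, -0.3, -0.3]
opening: 0.597
```

Run:
```python
from h import *
cv2.imwrite("pics/side6.png",ctrl.snapshot("side")[:,:,::-1]);cv2.imwrite("pics/scene6.png",ctrl.snapshot("scene")[:,:,::-1])
a=cv2.resize(cv2.imread("pics/side6.png")[200:400,140:320],None,fx=2.2,fy=2.5);b=cv2.resize(cv2.imread("pics/scene6.png")[260:420,330:490],None,fx=2.4,fy=3.125)
cv2.imwrite("pics/c6.png",np.hstack([a,b]))
print(ctrl.get_state()["position"])
```

```text
[0.5822378  0.18140319 0.13629727]
```

View pics/c6.png

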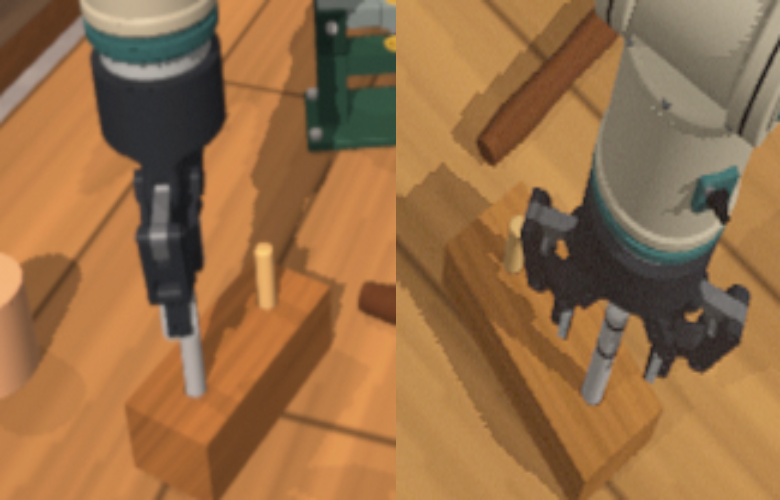

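The rod stands between the pads in both views. Gripping.

jog_arm([
  [0, 0, 0, 0, 0, 0, 0],
  [0, 0, 0, 0, 0, 0, 0],
  [0, 0, 0, 0, 0, 0, 0],
  [0, 0, 0, 0, 0, 0, 0],
  [0, 0, 0, 0, 0, 0, 0],
  [0, 0, 0, 0, 0, 0, 0],
  [0, 0, 0, 0, 0, 0, 0],
], force=70)

```text
clock: 7.5
position: [0.582, 0.1814, 0.1359]
tcp_rot: [0.583, -0.582, 0.4, -0.401]
force: [0.5, -0.1, 6.4]
opening: 0.144
```

jog_arm([
  [0, 0, 0, 0.01, 0, 0, 0],
  [0, 0, 0, 0.03, 0, 0, 0],
  [0, 0, 0, 0.05, 0, 0, 0],
  [0, 0, 0, 0.075, 0, 0, 0],
  [0, 0, 0, 0.1, 0, 0, 0],
  [0, 0, 0, 0.125, 0, 0, 0],
  [0, 0, 0, 0.15, 0, 0, 0],
  [0, 0, 0, 0.15, 0, 0, 0],
  [0, 0, 0, 0.15, 0, 0, 0],
  [0, 0, 0, 0.15, 0, 0, 0],
])

```text
clock: 8.5
position: [0.5803, 0.1812, 0.2837]
tcp_rot: [-0.582, 0.584, -0.401, 0.4]
force: [0.2, -0.1, -2.4]
opening: 0.144
```

Run:
```python
from h import *
np.set_printoptions(precision=4,suppress=True)
s=ctrl.get_state();print(s["position"],s["force"],s["opening"])
cv2.imwrite("pics/side7.png",ctrl.snapshot("side")[:,:,::-1]);cv2.imwrite("pics/scene7.png",ctrl.snapshot("scene")[:,:,::-1])
for z in (.08,.22): print(proj("side",np.array([.5815,.181,z])),proj("scene",np.array([.5815,.181,z])))
```

```text
[0.5803 0.1812 0.2837] [ 0.2349 -0.1002 -2.4238] 0.14389629393871045
[226.7524 343.3144] [414.2518 379.263 ]
[216.5256 268.0845] [428.7231 344.9326]
```

View pics/side7.png

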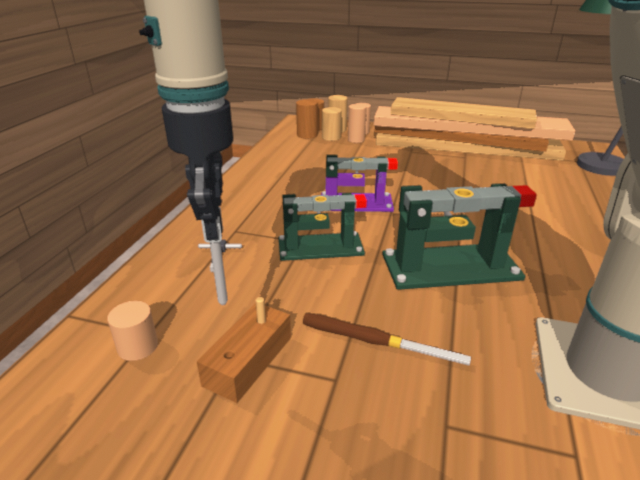

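View pics/scene7.png

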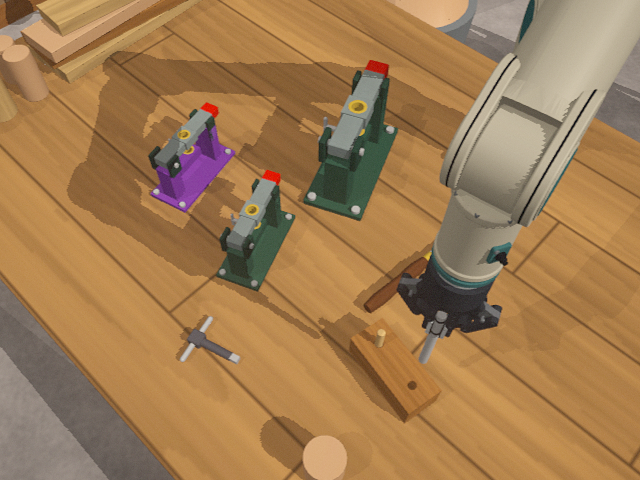

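The rod is lifted out cleanly (hole empty at scene (412,386), grip 14%). Checking that the big bracket is clear of the path, and measuring the rod tip and tilt.

```bash
cat >> h.py <<'E'
def rodline(n,im,box,top=4,bot=4):
    x0,x1,y0,y1=box;hs=cv2.cvtColor(im[y0:y1,x0:x1],cv2.COLOR_BGR2HSV)
    m=((hs[:,:,1]<60)&(hs[:,:,2]>85)).astype(np.uint8)
    k,lab,st,_=cv2.connectedComponentsWithStats(m);i=1+np.argmax(st[1:,4]);m=lab==i
    w=m.sum(1);ys=np.nonzero(w>3)[0];end=ys[-1]+y0
    c=np.array([(np.mean(np.nonzero(m[y])[0])+x0,y+y0) for y in ys[top:-bot]],np.float32)
    vx,vy,cx,cy=cv2.fitLine(c,cv2.DIST_L2,0,.01,.01).ravel()
    if vy<0:vx,vy=-vx,-vy
    p=cam(n);d=np.array([vx,vy]);c=np.array([cx,cy])
    o,r1=ray(n,*(c-20*d),p);o,r2=ray(n,*(c+20*d),p);N=np.cross(r1,r2);N/=np.linalg.norm(N)
    e=c+d*(end-cy)/vy
    return (N,N@o),e,w[ys]
def axis(pls,zs):
    return [np.linalg.solve(np.array([p[0][:2] for p in pls]),[p[1]-p[0][2]*z for p in pls]) for z in zs]
E
python3 - <<'E'
from h import *
np.set_printoptions(precision=4,suppress=True)
for b in [(396,128),(358,212),(308,200)]: print("bigplate",onz("scene",*b,.01))
a,ea,wa=rodline("side",cv2.imread("pics/side7.png"),(205,236,248,312));b,eb,wb=rodline("scene",cv2.imread("pics/scene7.png"),(414,446,332,370))
print(ea,eb,wa,wb)
X=axis([a,b],(.16,.19,.22,.25));print(X)
print("tip",tri(ray("side",*ea),ray("scene",*eb)))
E
```

```text
bigplate [ 0.1128 -0.2327  0.01  ]
bigplate [ 0.3519 -0.1378  0.01  ]
bigplate [ 0.4016 -0.2343  0.01  ]
[222.7806 303.    ] [421.4202 362.    ] [10 10 10 10 11 10 10 10 10 10 10 10 10 10 10 11 11 12 13 13 12 12 12 11
 10 10  9  9  9  9  9  8  9  9  9  9  9  9  8  8  8  9  9  9  9  8  8  9
  9  9  9  9  8  7  7  5] [ 4  5 11 11 12 10 10 10 10 10 10 10 10 10 10 10  9 10  9 10 10 10 10  9
 10 10  9  8  7  5]
[array([0.5795, 0.1803]), array([0.5798, 0.1804]), array([0.5801, 0.1806]), array([0.5804, 0.1807])]
tip (array([0.5812, 0.18  , 0.1569]), [np.float64(0.0015160066758727665), np.float64(0.0015160066758727348)])
```

jog_arm([
  [0, -0.003, -0.03, 0.005, 0, 0, 0],
  [0, -0.006, -0.075, 0.005, 0, 0, 0],
  [0, -0.009, -0.12, 0.005, 0, 0, 0],
  [0, -0.012, -0.165, 0.005, 0, 0, 0],
  [0, -0.015, -0.21, 0.005, 0, 0, 0],
  [0, -0.018, -0.255, 0.005, 0, 0, 0],
  [0, -0.021, -0.3, 0.005, 0, 0, 0],
  [0, -0.024, -0.345, 0.005, 0, 0, 0],
  [0, -0.027, -0.385, 0.003, 0, 0, 0],
  [0, -0.0286, -0.4134, 0, 0, 0, 0],
])

```text
clock: 9.6
position: [0.5515, -0.2358, 0.2846]
tcp_rot: [-0.581, 0.583, -0.402, 0.401]
force: [-0.5, 0.0, -2.0]
opening: 0.143
```

jog_arm([
  [0, 0, 0, 0, 0, 0, 0],
  [0, 0, 0, 0, 0, 0, 0],
  [0, 0, 0, 0, 0, 0, 0],
  [0, 0, 0, 0, 0, 0, 0],
  [0, 0, 0, 0, 0, 0, 0],
])

```text
clock: 10.1
position: [0.5533, -0.2308, 0.2853]
tcp_rot: [0.583, -0.583, 0.4, -0.4]
force: [-0.8, -0.5, -2.3]
opening: 0.147
```

Run:
```python
from h import *
np.set_printoptions(precision=4,suppress=True)
s=ctrl.get_state();print(s["position"],s["tcp_rot"],s["opening"])
for n in("side","scene","wrist"):cv2.imwrite(f"pics/{n}8.png",ctrl.snapshot(n)[:,:,::-1])
a=cv2.resize(cv2.imread("pics/side8.png")[120:260,265:385],None,fx=3.3,fy=3.6);b=cv2.resize(cv2.imread("pics/scene8.png")[150:290,200:320],None,fx=3.3,fy=3.6)
cv2.imwrite("pics/c8.png",np.hstack([a,b]))
```

```text
[ 0.5533 -0.2308  0.2853] [ 0.5833 -0.583   0.4    -0.3998] 0.14693207476506798
```

View pics/c8.png

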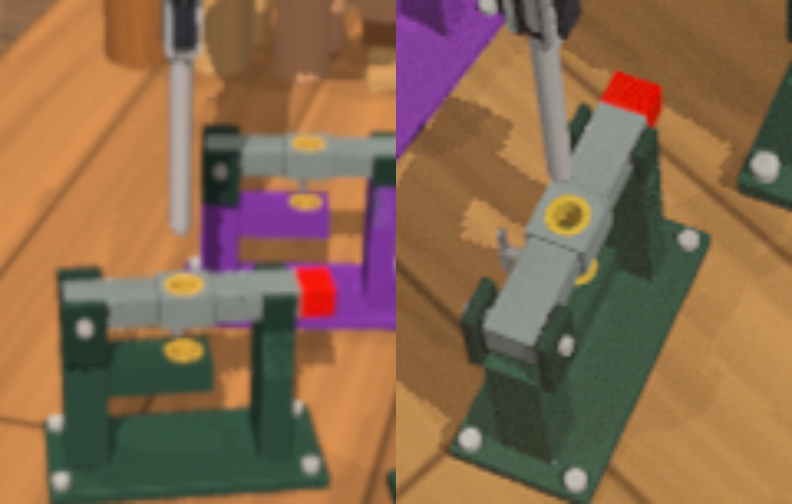

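View pics/wrist8.png

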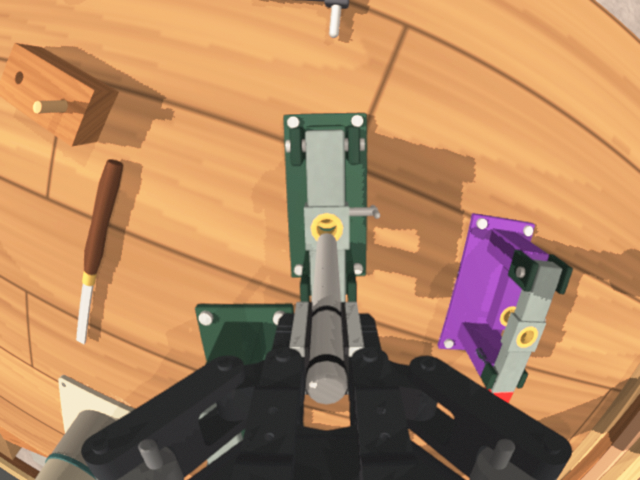

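The rod hangs just above the arm: tip at side (319,184), scene (251,200), and bushing at wrist (327,228), with the nose at (327,236). Fitting axis against bore.

Run:
```python
from h import *
np.set_printoptions(precision=4,suppress=True)
A=cv2.imread("pics/side8.png");B=cv2.imread("pics/scene8.png")
a,ea,wa=rodline("side",A,(311,330,138,188));b,eb,wb=rodline("scene",B,(238,258,163,202))
print(ea,eb,wa,wb)
for z,x in zip((.125,.16,.19,.22),axis([a,b],(.125,.16,.19,.22))):print(z,x)
print(tri(ray("side",*ea),ray("scene",*eb)))
for n,im,(x0,x1,y0,y1),za in (("side",A,(310,335,194,207),0),("scene",B,(240,265,200,222),0)):
    hs=cv2.cvtColor(im[y0:y1,x0:x1],cv2.COLOR_BGR2HSV);m=cv2.inRange(hs,(20,120,60),(34,255,255))
    c=max(cv2.findContours(m,cv2.RETR_EXTERNAL,cv2.CHAIN_APPROX_NONE)[0],key=len);e=cv2.fitEllipse(c);u=e[0][0]+x0,e[0][1]+y0
    print(n,u,e[1],onz(n,*u,.125),"lateral of bore from rod plane mm",1e3*((a if n=="side" else b)[0]@onz(n,*u,.125)-(a if n=="side" else b)[1]), (a if n=="side" else b)[0])
```

```text
[319.4511 183.    ] [252.9713 201.    ] [6 6 6 6 6 6 6 6 6 6 6 6 6 6 6 6 6 6 6 6 6 6 6 6 6 6 6 6 6 6 6 6 6 6 6 6 6
 5 6 6 6 6 6 5 5 5] [ 8  8  9  8  8  8  8  8  8  7  7  7  8  8  8  8  7  7  7  8  8  8  9  9
 10 10 11 12 12 12 12 12 12 12 12 11 11 11 11]
0.125 [ 0.55   -0.2234]
0.16 [ 0.5509 -0.2263]
0.19 [ 0.5516 -0.2288]
0.22 [ 0.5524 -0.2313]
(array([ 0.5522, -0.2229,  0.1652]), [np.float64(0.002918627354404365), np.float64(0.0029186273544043024)])
side (320.27320289611816, 198.88739109039307) (4.258014678955078, 10.141600608825684) [ 0.551  -0.2335  0.125 ] lateral of bore from rod plane mm -1.826518975809932 [ 0.9623  0.272  -0.0012]
scene (251.58467483520508, 209.2711534500122) (10.245413780212402, 13.184992790222168) [ 0.5513 -0.2331  0.125 ] lateral of bore from rod plane mm 6.137148618786115 [ 0.8472 -0.5274 -0.0647]
```

The scene fit was polluted by the grey arm (row widths grow after row ~187). Redoing it with only clean rows.

Run:
```python
from h import *
np.set_printoptions(precision=4,suppress=True)
A=cv2.imread("pics/side8.png");B=cv2.imread("pics/scene8.png")
a,ea,wa=rodline("side",A,(311,330,138,188),2,4);b,eb,wb=rodline("scene",B,(238,258,163,186),1,1)
print(wb)
for z,x in zip((.125,.16,.19,.22),axis([a,b],(.125,.16,.19,.22))):print(z,x)
hs=cv2.cvtColor(B[160:204,238:258],cv2.COLOR_BGR2HSV)
for r in range(6,44,4):print(r+160,B[160+r,238:262].mean(1).astype(int))
```

```text
[8 8 9 8 8 8 8 8 8 7 7 7 8 8 8 8 7 7 7 8 8 8 8]
0.125 [ 0.5527 -0.233 ]
0.16 [ 0.5527 -0.2327]
0.19 [ 0.5526 -0.2324]
0.22 [ 0.5526 -0.2321]
166 [130 129 126 113 110 123 134 143 148 154 155 132 105 112 118 122 124 112
  96  95  95  98  99 100]
170 [131 130 136 123 106 116 130 141 148 149 156 146 130 114 101  85  89 102
 113 119 119 120 124 127]
174 [135 133 135 130 118 108 119 134 144 148 152 153 142 126 128 129 131 125
 114  99  87  90 100 108]
178 [132 135 138 138 132 110 115 124 140 148 151 156 146 138 136 130 128 120
 103 111 128 130 129 127]
182 [133 130 128 132 136 124 105 120 131 144 149 156 153 145 135 114  68  57
  59  54  50 116 149 146]
186 [131 131 133 133 134 127 115 109 124 138 148 152 154 142 106  56  58  54
  64 125 149 145 145 145]
190 [137 134 136 135 132 133 126 111 117 128 144 153 153 156 128  45  85 135
 146 145 143 142 145 145]
194 [136 142 135 140 138 135 135 126 107 122 137 145 151 154 150 145 143 142
 143 143 142 140 142 142]
198 [ 94 116 131 135 134 136 138 134 122 114 126 139 149 154 153 144 144 142
 141 143 140 143 144 140]
202 [103 103  99 102  98 100  96 122 146 150 149 148 148 147 145 148 145 140
 138 140 138 143 143 142]
```

Clean fit: rod axis (0.5527, -0.233), bore (0.5512, -0.2333). Correcting about 1.6 mm and entering the upper bore gently.

jog_arm([
  [0, -0.0016, -0.0004, -0.005, 0, 0, 0],
  [0, -0.0016, -0.0004, -0.012, 0, 0, 0],
  [0, -0.0016, -0.0004, -0.02, 0, 0, 0],
  [0, -0.0016, -0.0004, -0.026, 0, 0, 0],
  [0, -0.0016, -0.0004, -0.032, 0, 0, 0],
  [0, -0.0016, -0.0004, -0.036, 0, 0, 0],
  [0, -0.0016, -0.0004, -0.04, 0, 0, 0],
  [0, -0.0016, -0.0004, -0.044, 0, 0, 0],
  [0, -0.0016, -0.0004, -0.044, 0, 0, 0],
])

```text
clock: 11.15
position: [0.5511, -0.2323, 0.2408]
tcp_rot: [-0.583, 0.583, -0.401, 0.4]
force: [0.3, -0.1, -2.4]
opening: 0.144
```

Run:
```python
from h import *
np.set_printoptions(precision=4,suppress=True)
s=ctrl.get_state();print(s["position"],s["tcp_rot"],s["force"],s["wrist_torque"])
for n in("side","scene","wrist"):cv2.imwrite(f"pics/{n}9.png",ctrl.snapshot(n)[:,:,::-1])
a=cv2.resize(cv2.imread("pics/side9.png")[150:260,265:385],None,fx=3.3,fy=4,interpolation=cv2.INTER_CUBIC);b=cv2.resize(cv2.imread("pics/scene9.png")[165:275,200:320],None,fx=3.3,fy=4,interpolation=cv2.INTER_CUBIC)
cv2.imwrite("pics/c9.png",np.hstack([a,b]))
```

```text
[ 0.5511 -0.2323  0.2408] [-0.5827  0.5828 -0.4008  0.4002] [ 0.2805 -0.1272 -2.3863] [ 0.0096 -0.0431 -0.0095]
```

View pics/c9.png

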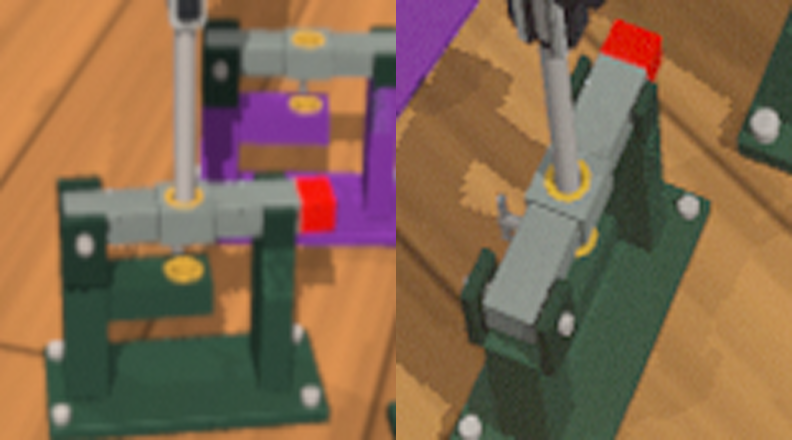

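The nose is in the upper bore with only the rod's weight on the wrist. Continuing to just above the lower bushing, then through it.

jog_arm([
  [0, 0, 0, -0.006, 0, 0, 0],
  [0, 0, 0, -0.012, 0, 0, 0],
  [0, 0, 0, -0.018, 0, 0, 0],
  [0, 0, 0, -0.024, 0, 0, 0],
  [0, 0, 0, -0.03, 0, 0, 0],
  [0, 0, 0, -0.03, 0, 0, 0],
])

```text
clock: 11.9
position: [0.5507, -0.2322, 0.2101]
tcp_rot: [-0.583, 0.583, -0.401, 0.4]
force: [-0.2, 0.5, -2.3]
opening: 0.143
```

jog_arm([
  [0, 0, 0, -0.003, 0, 0, 0],
  [0, 0, 0, -0.006, 0, 0, 0],
  [0, 0, 0, -0.009, 0, 0, 0],
  [0, 0, 0, -0.012, 0, 0, 0],
  [0, 0, 0, -0.015, 0, 0, 0],
  [0, 0, 0, -0.015, 0, 0, 0],
])

```text
clock: 12.5
position: [0.551, -0.2323, 0.1958]
tcp_rot: [-0.583, 0.583, -0.401, 0.4]
force: [-0.9, 0.4, -2.2]
opening: 0.145
```

Run:
```python
from h import *
np.set_printoptions(precision=4,suppress=True)
s=ctrl.get_state();print(s["position"],s["tcp_rot"],s["force"],s["wrist_torque"],s["opening"])
for n in("side","scene"):cv2.imwrite(f"pics/{n}10.png",ctrl.snapshot(n)[:,:,::-1])
a=cv2.resize(cv2.imread("pics/side10.png")[150:260,265:385],None,fx=3.3,fy=4,interpolation=cv2.INTER_CUBIC);b=cv2.resize(cv2.imread("pics/scene10.png")[165:275,200:320],None,fx=3.3,fy=4,interpolation=cv2.INTER_CUBIC)
cv2.imwrite("pics/c10.png",np.hstack([a,b]))
```

```text
[ 0.551  -0.2323  0.1958] [-0.5827  0.5828 -0.4008  0.4002] [-0.9407  0.3887 -2.1697] [0.0179 0.0388 0.0123] 0.14512893958615108
```

View pics/c10.png

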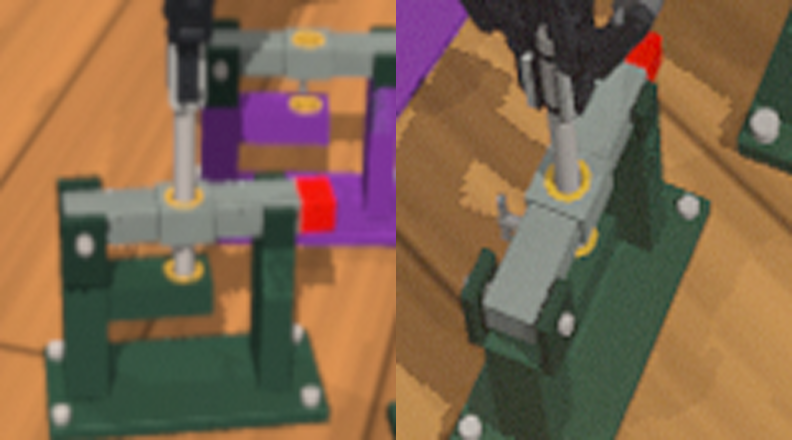

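The nose is entering the lower bore without resistance. Going on to the final depth.

jog_arm([
  [0, 0, 0, -0.005, 0, 0, 0],
  [0, 0, 0, -0.01, 0, 0, 0],
  [0, 0, 0, -0.015, 0, 0, 0],
  [0, 0, 0, -0.02, 0, 0, 0],
  [0, 0, 0, -0.025, 0, 0, 0],
  [0, 0, 0, -0.03, 0, 0, 0],
  [0, 0, 0, -0.034, 0, 0, 0],
  [0, 0, 0, -0.035, 0, 0, 0],
  [0, 0, 0, -0.035, 0, 0, 0],
  [0, 0, 0, -0.035, 0, 0, 0],
])

```text
clock: 13.6
position: [0.5515, -0.2326, 0.1615]
tcp_rot: [0.583, -0.583, 0.4, -0.401]
force: [0.5, 0.8, -3.6]
opening: 0.143
```

jog_arm([
  [0, 0, 0, 0, 0, 0, 0],
  [0, 0, 0, 0, 0, 0, 0],
  [0, 0, 0, 0, 0, 0, 0],
])

```text
clock: 13.9
position: [0.5514, -0.2325, 0.1615]
tcp_rot: [0.583, -0.583, 0.4, -0.401]
force: [0.2, 0.5, -1.5]
opening: 0.146
```

Run:
```python
from h import *
np.set_printoptions(precision=4,suppress=True)
s=ctrl.get_state();print(s["position"],s["tcp_rot"],s["force"],s["wrist_torque"],s["opening"],np.abs(s["joint_velocities"]).max())
for n in("side","scene"):cv2.imwrite(f"pics/{n}11.png",ctrl.snapshot(n)[:,:,::-1])
a=cv2.resize(cv2.imread("pics/side11.png")[170:260,275:375],None,fx=6,fy=6,interpolation=cv2.INTER_CUBIC)
cv2.imwrite("pics/c11.png",a)
for z in (.03,.035,.04,.06):print(z,proj("side",np.array([.5512,-.233,z])))
```

```text
[ 0.5514 -0.2325  0.1615] [ 0.5828 -0.5827  0.4004 -0.4006] [ 0.2082  0.4864 -1.4719] [0.0214 0.0265 0.0433] 0.1463466961220978 0.0016300381029974932
0.03 [319.9686 236.4784]
0.035 [319.9757 234.5917]
0.04 [319.983  232.6957]
0.06 [320.0122 225.0178]
```

View pics/c11.png

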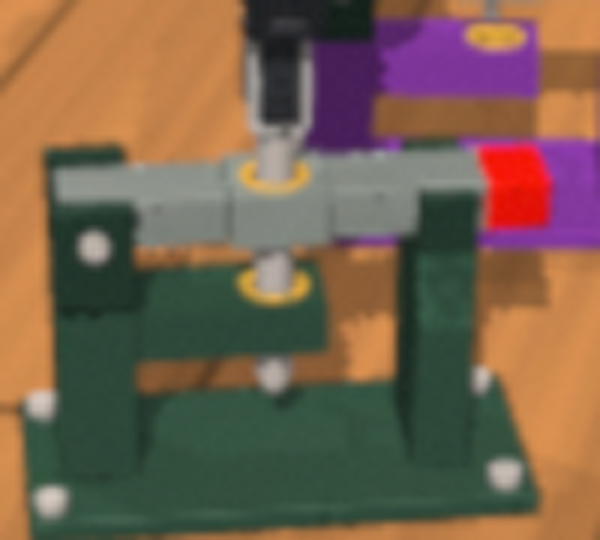

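View pics/scene11.png

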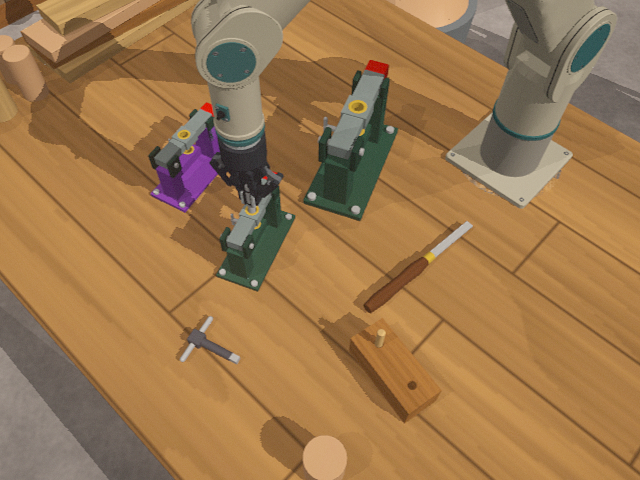

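The nose end is at side row ~235, which is z ≈ 0.034–0.035 m (target 0.035). The arm is level, everything is still, the wrist carries only light force, and the bystanders haven't moved. Handing in.

```bash
python3 -c "
from cell import ctrl
ctrl.job_done();s=ctrl.get_state();print(s['clock'],s['position'],s['force'])"
```

```text
the job is handed in; nothing more can be done
the job is handed in; nothing more can be done
```

I swung the small green bracket's arm down into its catch, then threaded the guide rod nose down through both bushings. The job was handed in at about 14 s of the 72 s allowed, with the gripper still holding the rod.

- **Arm closed:** it stopped with the fingertip at 125 mm, under about 25–30 N on the red tab. The side view shows the arm level in the catch.
- **Rod in place:** the nose is about 34–35 mm above the bench; midway is 35 mm. The gripper (set to 70 N) was still, with only a few newtons on the wrist, and the rod met no resistance in either bushing.
- **Other things:** in the last scene picture the dowel, blank, chuck key, gouge and look-alike brackets are where they started.
- **Checks that failed or disagreed:**
  - One fit of the rod's axis was thrown off by the grey arm behind it, so I redid it on clean image rows.
  - The corrected fit showed the rod 1.5 mm off the bore, and I moved it before inserting.
  - Reading the state after hand-in was refused, so the last reading is from just before.

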